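# Seat a bracket on a drilling fixture's locating pin and lock it down

## Robot

A 7-joint arm with a two-finger parallel gripper is mounted at the origin on a cart in front of the work surface, level with it; the furniture and walls round the work are solid. World frame = base frame: x ahead of the robot, y to its left, z up, the work surface at z = 0. Lengths are in m, angles in rad, forces in N, time in s.
With the tool pointing down it reaches from about 0.425 to 0.875 m from the base axis. Payload 4.7 kg.
Tool frame: the origin (TCP) lies midway between the tips of the shut fingers; the grasp point (between the pads) lies 19 mm behind it; z points along the fingers, y is the direction in which the jaws open and shut (so a half turn about z gives the same grasp; the last joint's range is limited). The gripper opens to 87 mm and grips with 3 to 60 N. Pads are 19 mm wide; open, the fingers measure 117 mm over their backs; the gripper's body (75 mm by 190 mm) begins 51 mm behind the grasp point.
Start: joints at [1.32, 0.321, -0.07, 1.45, 0.023, 1.371, -0.057], TCP at [0.17, -0.627, 0.223] pointing down, gripper open.
Joint ranges: [-2.86, 2.86], [-0.3, 2.09], [-1.38, 1.24], [0.06, 2.45], [-1.56, 4.7], [0.09, 2.05], [-2.69, 2.69]. Speed limits (rad/s): [2.57, 2.57, 3.14, 3.14, 3.14, 3.14, 3.14].

## Interface

Orientations are given as a rotation vector (axis times angle).
In Python, from bench import ctrl, optics gives the robot as it stands. The module is installed in compiled form; this text tells all that it offers.
- The arm moves only by the tool step_arm, never from a script. Its argument "deltas" is a list of rows, each a list of 7 numbers: the turn, a rotation vector about the tool's x, y, z in degrees, then the shift along the tool's x, y, z in mm, then the finger opening in mm, from 0 to 87. A call has exactly 8 rows; each row is the pose to reach, as a shift and turn from the pose commanded when the call began, along the tool's axes at that moment; what a row does not reach only later rows make up. A row lasts 1/8 s, in which the tool goes at most 62.5 mm and 10.7 degrees, less where a joint would pass 70% of its speed; a pose out of reach is approached as far as the arm can. A call with a gripper value outside its range is refused whole. The fingers move at their own pace and stop on an object; "newtons" is the grip in N (left out, the last holds). Time passes only in rows, so rows that repeat a pose let the fingers close, or fill a call up. It gives the time, the measured TCP pose, the force and the opening at its end, in the units of the state.
- ctrl.get_state(): the state, without advancing time (a new reading comes with each control period).
- optics.get_image(name): name is "side" or "top" or "wrist"; returns the picture (400x640x3 uint8, red, green, blue); there is no depth.
- optics.get_calibration(name): a dict with "K" (3x3 intrinsics, pixels), "R" (3x3) and "t" (3): a world point X has camera coordinates R X + t. Camera axes: x right, y down, z forward; pixel columns grow to the right and rows downward; lengths in m; the calibration is good to about 2 mm. A picture is of the moment at which its call begins: read the wrist's pose just before it. get_calibration takes no time and is no camera call; for the wrist camera it gives the pose at the moment of the call.
- ctrl.close_job(): hands the job in, once; it reports no verdict.
The state is a dict: "time": time; "joint_positions": joint angles; "qd": joint speeds; "joint_torque": joint torques, N m; "position": TCP position; "tool_rot": TCP orientation; "ft_force": force on the tool from outside, world axes, zero at the start; "torque": the same for the moment, N m; "grip_width": opening from 0.0 (shut) to 1.0 (fully open).
Only numpy, scipy, OpenCV 4.12 (cv2) and the standard library are available. Lean on these libraries where they do the work, as an engineer would, in place of code of your own. Each camera call takes 0.05 s, during which the arm holds its last target.

## Task

Load the loose aluminium bracket into the drilling fixture: set its hole over the steel locating pin, feeling gently for the pin until the base plate drops fully home and lies flat on the board, square with it and with the upright web on the side away from you. Then turn the hold-down bar across over the base plate as far as it goes, and let go.

Things in the scene. Friction and masses are not known exactly. Their poses are not given: they have to be found in the camera images.
- bracket: Loose bare-aluminium bracket, 0.15-0.31 kg: base plate 6 mm thick, x -20 to +50 mm, y -65 to +65 mm, with an upright web 10 mm thick (x), 64 mm long (y), its middle plane at x = +33 mm, its top 52 mm above the underside. Origin: centre of its only hole (15 mm diameter, through) at the plate's underside; z up. It starts flat on the bench, left of the fixture.
- bracket_web (a point): Point inside the bracket's web, in its middle plane (x = +33 mm, y = 0 of the bracket), 38 mm above the plate's underside and 14 mm below the web's top edge: a good middle for a grasp with the fingers closing along the bracket's x.
- fixture: Fixed plywood board, x -65 to +65, y -85 to +135 mm, 18 mm high, with a slotted aluminium plate let in flush. Origin: at bench height under the slot's middle; x away from the robot, y to its left, z up (yaw within 0.3 rad). A seated bracket has the fixture's orientation (web on the +x side). The bracket must never press on board, pin or bar with more than 30 N.
- slot_middle (a point): Middle of the slot, on the board's top. On the slot stands a fixed steel pin, 12 mm diameter, 0.8 mm chamfer, top 16 mm above the board. It is clamped somewhere along the slot, different each time and not measured: at the fixture's x = 0, y anywhere from -20 to +20 mm from this point. The bracket's hole belongs over the pin.
- hold_down (a joint): Angle (rad) of the steel hold-down bar about an upright pivot at x = 0, y = +112 mm of the fixture. 0: points to the fixture's -x; grows counterclockwise seen from above; 1.57: points to -y, over the seated plate with 3 mm to spare, end stop. Bar 83 mm long from the pivot, 16 wide, 8 thick, underside 9 mm above the board. Starts at -0.25 to 0.15; friction 0.06 N m, stays where left.
- hold_down_knob (a point): On the axis of the upright round black knob on the hold-down bar (14 mm diameter, 34 mm tall, 55 mm from the pivot), 55 mm above the bench and 14 mm below the knob's top.

How it is judged:
On the way:
1. the bracket's hole is over the pin and its base plate lies flat on the board, the hold-down still parked (z of bracket in the frame of slot_middle between -0.0025 and 0.0025 m and horizontal distance between bracket and slot_middle below 0.025 m and angle between bracket's own z axis and vertical below 0.05 rad and value of joint hold_down below 0.7 rad), for 0.2 s.
At the end, for the whole second after the job is handed in: The bracket's hole is over the pin: its origin within 2.5 mm of the board's top in height and within 25 mm of the slot's middle, tilted less than 0.05 rad, square with the fixture within 0.14 rad (8 degrees), web on the fixture's +x side; at rest; and the hold-down turned to more than 1.4 rad (z of bracket in the frame of slot_middle between -0.0025 and 0.0025 m and horizontal distance between bracket and slot_middle below 0.025 m and x of bracket_web in the frame of slot_middle above 0.02 m and angle between bracket's own z axis and vertical below 0.05 rad and angle between the x axis of bracket and the x axis of fixture, either way round below 0.14 rad and linear speed of bracket below 0.01 m/s and value of joint hold_down above 1.4 rad); the robot touches nothing.
It fails at once if the bracket is pressed on the fixture or its pin with more than 30 N (contact force between bracket and fixture above 30 N).
It also fails if it takes over 72 s, if anything falls off the work surface, if the arm or the gripper's body presses on something with over 40 N, if the wrist force passes 120 N, or if a joint passes its speed limit or range.

## Working session

There is one attempt and no reset: what is moved stays moved. The work goes in short steps, Python scripts to look and compute and a tool call to move; the robot and the scene stay as the last step left them, time stands still between calls to the robot, and variables do not carry over. Pictures are saved under pics/ and viewed, and the job is handed in when it is done.

Besides the shell and the picture viewer there is one more tool, called as name(argument=value, ...), one argument or row to a line, values as JSON. step_arm: Moves the arm, as the interface text tells. Its arguments: {"type":"object","properties":{"deltas":{"type":"array"},"newtons":{"type":"number"}},"required":["deltas"]}

```bash
mkdir -p pics; python3 - <<'E'
from bench import ctrl, optics
import cv2
s=ctrl.get_state(); print(s)
for n in("side","top"):
    im=optics.get_image(n); cv2.imwrite(f"pics/{n}0.png",im[...,::-1]); c=optics.get_calibration(n); print(n,c)
E
```

```text
{'time': 0.0, 'joint_positions': array([ 1.32010389,  0.32181719, -0.07011957,  1.45170478,  0.02262035,
        1.37077707, -0.05689517]), 'qd': array([-0.0003079 , -0.00091023,  0.00090124, -0.00079872, -0.0007652 ,
        0.00166097, -0.00119755]), 'joint_torque': array([-3.05278872e-04, -4.91292679e+01, -4.04075012e-01, -3.12527347e+01,
       -6.39960472e-02,  4.39003017e-02,  1.99450155e-04]), 'position': array([ 0.16992941, -0.62681287,  0.22145061]), 'tool_rot': array([-3.11221549e+00, -4.14586001e-01,  5.64979295e-04]), 'ft_force': array([ 0.58712913, -0.49696938,  0.22620392]), 'torque': array([-0.00973147,  0.01359054,  0.0062769 ]), 'grip_width': 0.9990809966429318}
side {'K': array([[480.26846662,   0.        , 309.43358822],
       [  0.        , 480.26846662, 197.87929652],
       [  0.        ,   0.        ,   1.        ]]), 'R': array([[ 0.99671338, -0.07976363, -0.01414954],
       [-0.07157954, -0.78537225, -0.61487136],
       [ 0.03793171,  0.61386333, -0.78850048]]), 't': array([-0.53555442, -0.0264145 ,  1.07047614])}
top {'K': array([[457.27330047,   0.        , 321.16664432],
       [  0.        , 457.27330047, 196.80066443],
       [  0.        ,   0.        ,   1.        ]]), 'R': array([[-0.01574131, -0.99980709,  0.01174744],
       [-0.99740455,  0.01487574, -0.07044766],
       [ 0.07025932, -0.01282589, -0.9974463 ]]), 't': array([-0.13464529,  0.55026535,  1.0306472 ])}
```

View pics/top0.png

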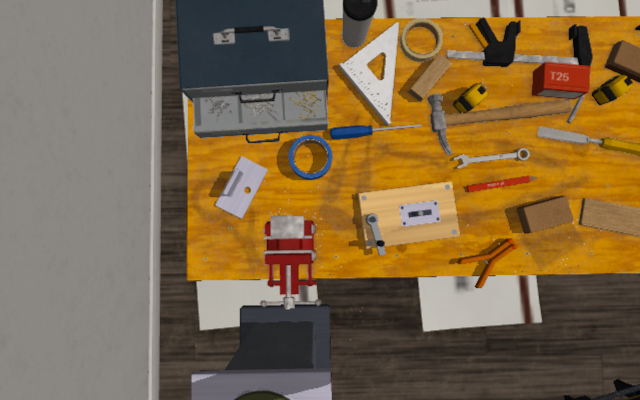

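View pics/side0.png

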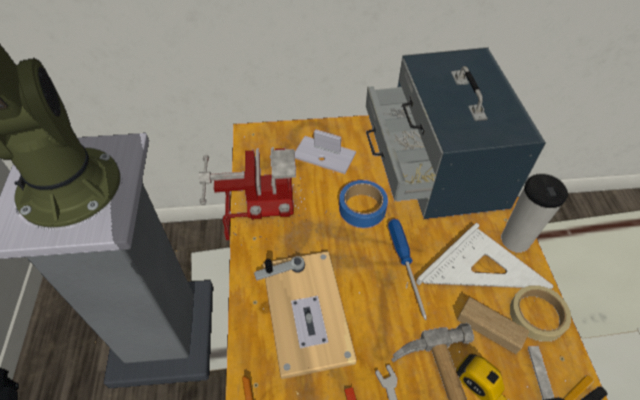

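Top view: bracket at about (241,188), fixture at about (408,215), and a vise at (290,245) between them on the robot side. I'll enlarge both.

```bash
python3 - <<'E'
import cv2
a=cv2.imread("pics/top0.png"); s=cv2.imread("pics/side0.png")
c=lambda im,x,y,w,h,f,n:cv2.imwrite("pics/"+n,cv2.resize(im[y:y+h,x:x+w],None,fx=f,fy=f,interpolation=cv2.INTER_CUBIC))
c(a,205,145,70,80,7,"tb.png"); c(a,350,175,115,85,7,"tf.png")
c(s,285,115,80,65,8,"sb.png"); c(s,250,240,110,140,4,"sf.png")
E
```

```text
(no output)
```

View pics/tb.png

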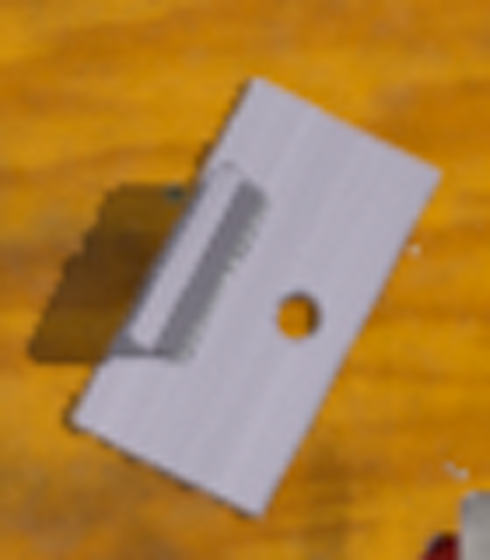

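View pics/tf.png

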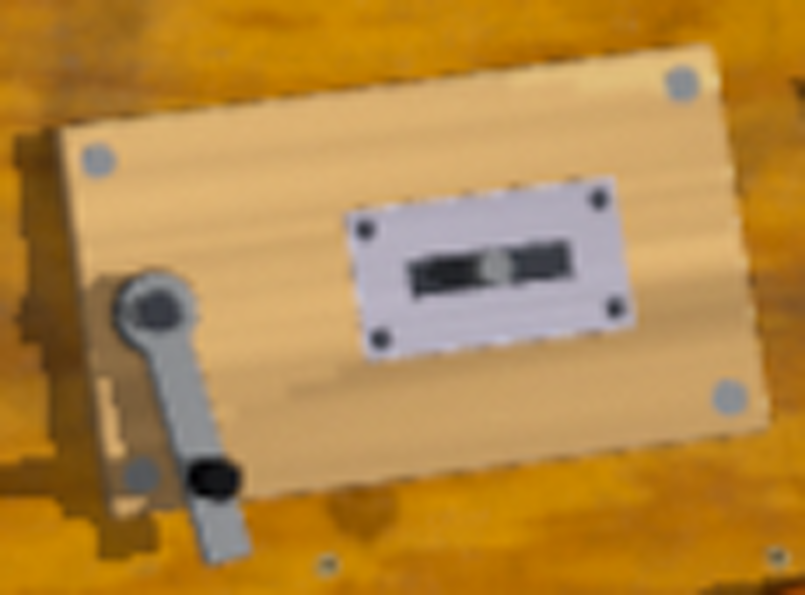

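View pics/sb.png

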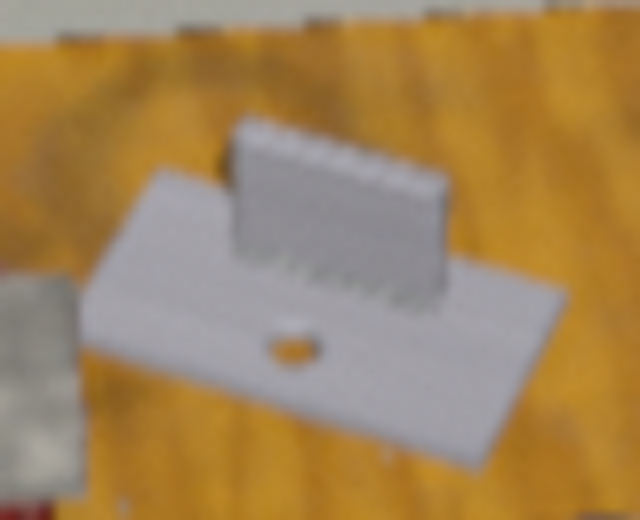

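View pics/sf.png

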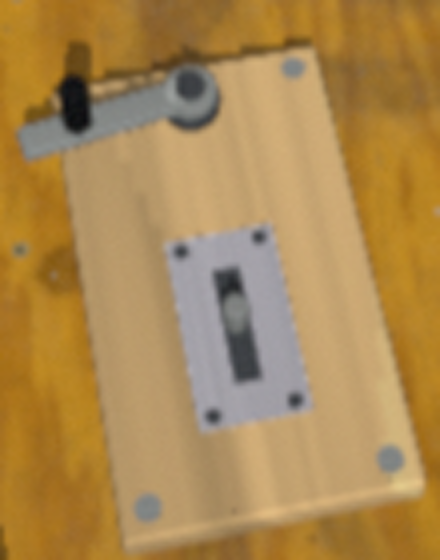

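Top crop: bracket corners (255,77), (440,173), (262,517), (73,420), hole (298,315). Board corners (62,128), (712,45), (768,430), (118,515). The pin top, at (495,265), sits slightly toward the right end of the slot. The side crops show the same objects.

```bash
cat > h.py <<'E'
import numpy as np
from bench import ctrl,optics
CAL={n:optics.get_calibration(n) for n in("side","top")}
def ray(n,uv,z,cal=None):
    c=cal or CAL[n]; d=c["R"].T@np.linalg.solve(c["K"],[uv[0],uv[1],1]); o=-c["R"].T@c["t"]
    return o+d*(z-o[2])/d[2]
def crop(n,p,off,f,z,cal=None): return ray(n,[(p[0]+.5)/f-.5+off[0],(p[1]+.5)/f-.5+off[1]],z,cal)
def proj(n,X,cal=None):
    c=cal or CAL[n]; q=c["K"]@(c["R"]@np.asarray(X)+c["t"]); return q[:2]/q[2]
def fit(local,world):
    L=np.array(local)[:,:2];W=np.array(world)[:,:2];l=L.mean(0);w=W.mean(0);A=(L-l);B=(W-w)
    th=np.arctan2((A[:,0]*B[:,1]-A[:,1]*B[:,0]).sum(),(A*B).sum());R=np.array([[np.cos(th),-np.sin(th)],[np.sin(th),np.cos(th)]])
    t=w-R@l; return t,th,W-(L@R.T+t)
E
python3 - <<'E'
from h import *
np.set_printoptions(precision=4,suppress=True)
B=lambda p,z:crop("top",p,(205,145),7,z)
F=lambda p,z:crop("top",p,(350,175),7,z)
SB=lambda p,z:crop("side",p,(285,115),8,z)
SF=lambda p,z:crop("side",p,(250,240),4,z)
# bracket top cam: local: x toward web. 
loc=[(.050,-.065),(-.020,-.065),(-.020,.065),(.050,.065)]
w=[B(p,.006) for p in[(255,77),(440,173),(262,517),(73,420)]]
print("brk top",*fit(loc,w)); print("hole",B((298,315),.006))
w=[SB(p,.006) for p in[(565,292),(480,466),(80,325),(160,168)]]
print("brk side",*fit(loc,w)); print("hole",SB((293,347),.006))
loc=[(.065,.135),(.065,-.085),(-.065,-.085),(-.065,.135)]
w=[F(p,.018) for p in[(62,128),(712,45),(768,430),(118,515)]]
print("fix top",*fit(loc,w))
w=[SF(p,.018) for p in[(312,45),(423,485),(127,548),(62,100)]]
print("fix side",*fit([loc[0],loc[1],loc[2],loc[3]],w))
print("plate c", np.mean([F(p,.018) for p in[(347,215),(612,180),(632,325),(367,360)]],0), np.mean([SF(p,.018) for p in[(165,242),(270,227),(312,408),(203,432)]],0))
print("pin",F((495,265),.034),SF((236,305),.034))
print("knob top",F((215,478),.069),SF((74,92),.069), "pivot",F((158,310),.035),SF((190,85),.035))
E
```

```text
brk top [0.5681 0.0288] 1.0835970644397985 [[-0.0003  0.0002]
 [-0.0007  0.0005]
 [ 0.0004 -0.0006]
 [ 0.0007 -0.0001]]
hole [0.5686 0.0288 0.006 ]
brk side [0.5683 0.0274] 1.0697702319243239 [[-0.002   0.0011]
 [-0.0012 -0.0015]
 [ 0.0045  0.0001]
 [-0.0013  0.0004]]
hole [0.5667 0.0269 0.006 ]
fix top [ 0.5076 -0.3693] 0.11332203020414164 [[-0.0008 -0.0013]
 [-0.0013  0.0014]
 [ 0.0007  0.0022]
 [ 0.0013 -0.0022]]
fix side [ 0.508  -0.3724] 0.11526474589705572 [[-0.0022  0.001 ]
 [-0.0035  0.0017]
 [ 0.0011  0.0012]
 [ 0.0046 -0.004 ]]
plate c [ 0.5072 -0.369   0.018 ] [ 0.507  -0.3702  0.018 ]
pin [ 0.5083 -0.3671  0.034 ] [ 0.5069 -0.3682  0.034 ]
knob top [ 0.4422 -0.2697  0.069 ] [ 0.4417 -0.2761  0.069 ] pivot [ 0.4954 -0.2573  0.035 ] [ 0.494 -0.257  0.035]
```

```bash
cat >> h.py <<'E'
from scipy.spatial.transform import Rotation as Ro
def tgt(yaw):  # tool z down, tool y at yaw
    y=np.array([np.cos(yaw),np.sin(yaw),0]);z=np.array([0,0,-1.]);return Ro.from_matrix(np.c_[np.cross(y,z),y,z])
def plan(pos,yaw):
    s=ctrl.get_state();R=Ro.from_rotvec(s["tool_rot"])
    print("t",s["time"],"p",s["position"].round(4),"yaw_y",round(float(np.arctan2(*R.as_matrix()[1::-1,1])),4),"zax",R.as_matrix()[:,2].round(4),"F",s["ft_force"].round(2),"T",s["torque"].round(2),"w",round(87*s["grip_width"],1))
    print("turn deg",np.degrees((R.inv()*tgt(yaw)).as_rotvec()).round(2),"shift mm",(R.inv().apply(np.array(pos)-s["position"])*1e3).round(2))
E
python3 - <<'E'
from h import *
for z in(0,.06,.1): print(z,ray("top",(303,217),z),ray("top",(272,217),z),ray("side",(295,152),z))
plan((.5837,.0577,.20),1.083)
plan((.40,-.30,.25),-.3)
E
```

```text
0 [ 0.50293553 -0.10018084  0.        ] [ 0.5040508  -0.02792222  0.        ] [0.50796048 0.05686763 0.        ]
0.06 [ 0.50132762 -0.10183226  0.06      ] [ 0.50238026 -0.03363173  0.06      ] [ 5.06741687e-01 -1.99030831e-06  6.00000000e-02]
0.1 [ 0.50025568 -0.1029332   0.1       ] [ 0.50126657 -0.03743807  0.1       ] [ 0.50592916 -0.03791507  0.1       ]
t 0.1 p [ 0.1699 -0.6269  0.2216] yaw_y -1.306 zax [-6.0e-04  1.6e-03 -1.0e+00] F [-0.73 -0.13  0.31] T [-0. -0.  0.] w 87.1
turn deg [-6.0000e-02 -1.1000e-01 -1.3688e+02] shift mm [ 578.55 -552.39   22.44]
t 0.1 p [ 0.1699 -0.6269  0.2216] yaw_y -1.306 zax [-6.0e-04  1.6e-03 -1.0e+00] F [-0.73 -0.13  0.31] T [-0. -0.  0.] w 87.1
turn deg [-9.000e-02 -4.000e-02 -5.764e+01] shift mm [ 307.63 -255.32  -28.03]
```

```bash
python3 - <<'E'
from h import *
plan((.45,-.36,.28),.114)
E
```

```text
t 0.1 p [ 0.1699 -0.6269  0.2216] yaw_y -1.306 zax [-6.0e-04  1.6e-03 -1.0e+00] F [-0.73 -0.13  0.31] T [-0. -0.  0.] w 87.1
turn deg [-9.000e-02 -6.000e-02 -8.136e+01] shift mm [ 340.18 -184.37  -58.15]
```

step_arm(
  deltas=[
    [0, 0, -10, 43, -23, -7, 87],
    [0, 0, -20, 85, -46, -15, 87],
    [0, 0, -30, 128, -69, -22, 87],
    [0, 0, -41, 170, -92, -29, 87],
    [0, 0, -51, 213, -115, -36, 87],
    [0, 0, -61, 255, -138, -44, 87],
    [0, 0, -71, 298, -161, -51, 87],
    [0, 0, -81.4, 340, -184, -58, 87],
  ],
)

```text
time: 1.1
position: [0.4508, -0.3595, 0.2804]
tool_rot: [-2.083, -2.351, 0.0]
ft_force: [0.9, -0.7, 0.0]
grip_width: 1.0
```

```bash
python3 - <<'E'
from h import *
import cv2,pickle
plan((.45,-.36,.28),.114)
c=optics.get_calibration("wrist");im=optics.get_image("wrist"); cv2.imwrite("pics/w1.png",im[...,::-1]);pickle.dump(c,open("w1.pkl","wb"))
print(c, "pin proj",proj("wrist",(.5075,-.368,.034),c))
E
```

```text
t 1.1 p [ 0.4508 -0.3595  0.2804] yaw_y 0.1206 zax [-5.e-04  1.e-04 -1.e+00] F [ 0.88 -0.71  0.  ] T [-0.04 -0.11  0.05] w 87.0
turn deg [-0.03 -0.01  0.38] shift mm [-0.42 -0.9   0.43]
{'K': array([[332.35040981,   0.        , 315.53255792],
       [  0.        , 332.35040981, 203.64192408],
       [  0.        ,   0.        ,   1.        ]]), 'R': array([[ 9.92657451e-01,  1.20958957e-01, -3.39478657e-04],
       [ 1.15764413e-01, -9.49206941e-01,  2.92582953e-01],
       [ 3.50682932e-02, -2.90473948e-01, -9.56240085e-01]]), 't': array([-0.40535481, -0.44615844,  0.3267302 ])} pin proj [358.29077856 181.30694274]
```

View pics/w1.png

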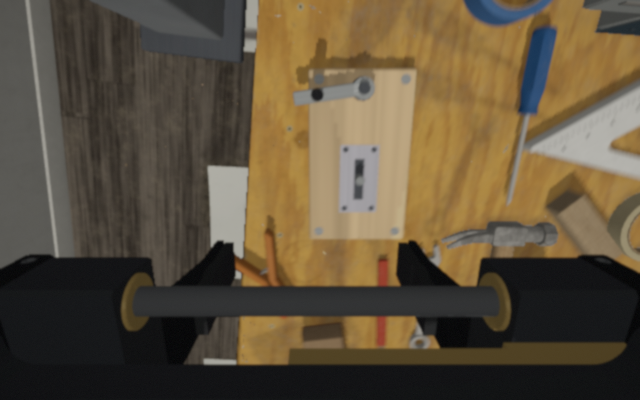

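The wrist view shows the fixture at (360,150), with the pin in the slot at about (359,181). I'll enlarge it.

```bash
python3 - <<'E'
import cv2
a=cv2.imread("pics/w1.png")
cv2.imwrite("pics/w1c.png",cv2.resize(a[60:245,285:425],None,fx=4,fy=4,interpolation=cv2.INTER_CUBIC)[:600] if 0 else cv2.resize(a[138:218,330:390],None,fx=7,fy=7,interpolation=cv2.INTER_CUBIC))
cv2.imwrite("pics/w1d.png",cv2.resize(a[60:245,285:425],None,fx=3.2,fy=3.2,interpolation=cv2.INTER_CUBIC))
E
```

```text
(no output)
```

View pics/w1c.png

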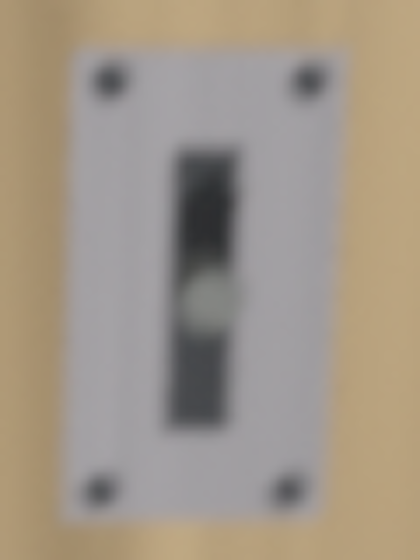

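View pics/w1d.png

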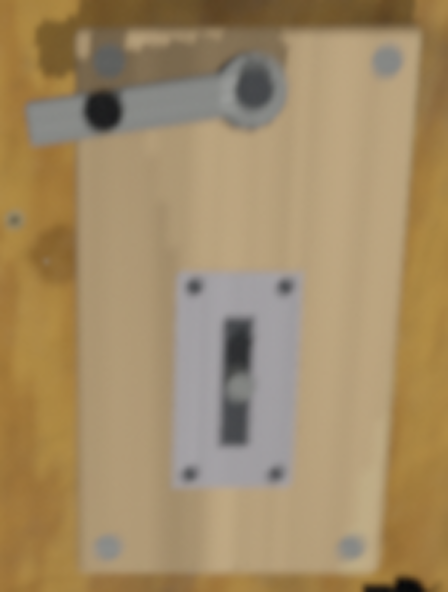

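```bash
python3 - <<'E'
from h import *
import pickle
c=pickle.load(open("w1.pkl","rb"))
W=lambda p,z:crop("w",p,(330,138),7,z,c)
D=lambda p,z:crop("w",p,(285,60),3.2,z,c)
np.set_printoptions(precision=4,suppress=True)
print("pin",W((209,299),.034)); print("slot",W((209,150),.018),W((197,430),.018),(W((209,150),.018)+W((197,430),.018))/2)
print("screws c",np.mean([W(p,.018) for p in[(110,80),(308,80),(98,492),(288,492)]],0))
loc=[(-.065,.135),(.065,.135),(.065,-.085),(-.065,-.085)]
print(*fit(loc,[D(p,.018) for p in[(78,30),(420,30),(380,572),(82,572)]]))
print("pivot",D((254,88),.035),"knob",D((103,110),.069))
E
```

```text
pin [ 0.5087 -0.3665  0.034 ]
slot [ 0.5068 -0.3423  0.018 ] [ 0.5131 -0.3954  0.018 ] [ 0.51   -0.3688  0.018 ]
screws c [ 0.5095 -0.3687  0.018 ]
[ 0.5102 -0.3684] 0.12544756079818342 [[ 0.0014 -0.0007]
 [-0.0014 -0.0016]
 [-0.0007  0.0009]
 [ 0.0007  0.0015]]
pivot [ 0.4962 -0.2565  0.035 ] knob [ 0.4429 -0.2714  0.069 ]
```

The pin is at about (0.5085, -0.367) and the fixture yaw is about 0.118. Next, go above the bracket.

```bash
python3 - <<'E'
from h import *
plan((.5837,.0577,.20),1.08)
E
```

```text
t 1.15 p [ 0.4572 -0.3524  0.2817] yaw_y 0.1366 zax [ 0.0048  0.0034 -1.    ] F [4.1  4.64 0.95] T [ 0.34 -0.45  0.05] w 86.8
turn deg [  0.35  -0.   -54.05] shift mm [388.82 180.75  83.64]
```

step_arm(
  deltas=[
    [0, 0, -8, 55, 25, 0, 87],
    [0, 0, -16, 110, 50, 0, 87],
    [0, 0, -24, 165, 75, 5, 87],
    [0, 0, -32, 220, 99, 15, 87],
    [0, 0, -40, 275, 124, 30, 87],
    [0, 0, -48, 330, 149, 50, 87],
    [0, 0, -55.3, 370, 167, 65, 87],
    [0, 0, -55.3, 399.6, 180.7, 80, 87],
  ],
)

```text
time: 2.15
position: [0.5837, 0.0592, 0.1996]
tool_rot: [-0.759, -3.048, -0.001]
ft_force: [-0.3, -0.3, -0.8]
grip_width: 0.991
```

step_arm(
  deltas=[
    [0, 0, 0, 0, 0, 0, 60],
    [0, 0, 0, 0, 0, 0, 60],
    [0, 0, 0, 0, 0, 0, 60],
    [0, 0, 0, 0, 0, 0, 60],
    [0, 0, 0, 0, 0, 0, 60],
    [0, 0, 0, 0, 0, 0, 60],
    [0, 0, 0, 0, 0, 0, 60],
    [0, 0, 0, 0, 0, 0, 60],
  ],
  newtons=40,
)

```text
time: 3.15
position: [0.5839, 0.0569, 0.2005]
tool_rot: [0.763, 3.047, -0.0]
ft_force: [-0.1, -1.0, 0.1]
grip_width: 0.688
```

```bash
python3 - <<'E'
from h import *
import cv2,pickle
plan((.5837,.0577,.02),1.08)
c=optics.get_calibration("wrist");im=optics.get_image("wrist"); cv2.imwrite("pics/w2.png",im[...,::-1]);pickle.dump(c,open("w2.pkl","wb"))
plan((.5837,.0577,.02),1.08)
E
```

```text
t 3.15 p [0.5839 0.0569 0.2005] yaw_y 1.0799 zax [ 0.e+00 -1.e-04 -1.e+00] F [-0.05 -1.04  0.09] T [ 0.06 -0.18 -0.01] w 59.9
turn deg [-0.  0. -0.] shift mm [  0.53   0.66 180.53]
t 3.2 p [0.5838 0.0569 0.2005] yaw_y 1.08 zax [-1.e-04 -0.e+00 -1.e+00] F [ 0.52 -0.04 -0.13] T [-0.   -0.18 -0.  ] w 59.7
turn deg [-0.01 -0.   -0.  ] shift mm [  0.47   0.64 180.48]
```

View pics/w2.png

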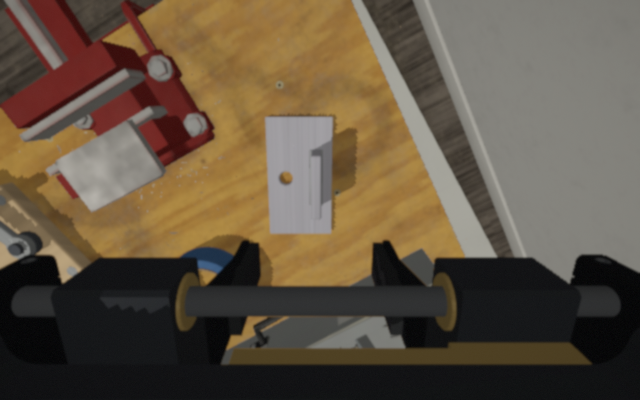

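Wrist view: bracket corners at about (266,117), (332,115), (334,233), (270,234), hole (286,178). It looks square with the jaws.

```bash
python3 - <<'E'
import cv2
a=cv2.imread("pics/w2.png")
cv2.imwrite("pics/w2c.png",cv2.resize(a[105:245,255:365],None,fx=4,fy=4,interpolation=cv2.INTER_CUBIC))
E
```

```text
(no output)
```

View pics/w2c.png

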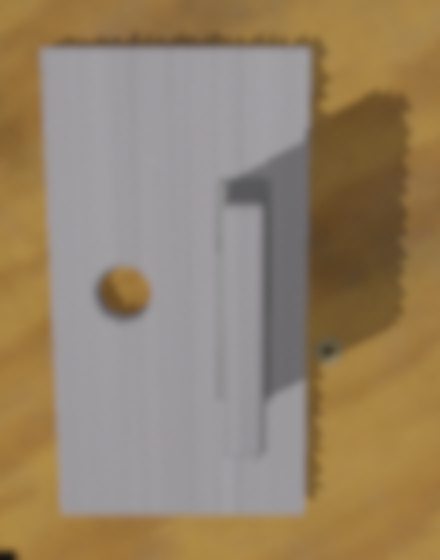

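```bash
python3 - <<'E'
from h import *
import pickle
np.set_printoptions(precision=4,suppress=True)
c=pickle.load(open("w2.pkl","rb"))
W=lambda p,z:crop("w",p,(255,105),4,z,c)
# image right=+x bracket ; image down = -y tool? use both hypotheses via world
pts=[W(p,.006) for p in[(41,47),(310,47),(306,515),(61,515)]]
print(fit([(-.02,.065),(.05,.065),(.05,-.065),(-.02,-.065)],pts)); print(fit([(-.02,-.065),(.05,-.065),(.05,.065),(-.02,.065)],pts)[2])
print("hole",W((123,292),.006),"web top c",np.mean([W(p,.052) for p in[(224,205),(265,205),(265,456),(228,456)]],0))
plan((.5837,.0577,.02),1.08)
E
```

```text
(array([0.5691, 0.0284]), np.float64(1.082696089405485), array([[-0.0004,  0.0002],
       [-0.0003,  0.0001],
       [ 0.0006,  0.0001],
       [ 0.0001, -0.0004]]))
[[-0.0331 -0.0615]
 [ 0.0325  0.062 ]
 [ 0.0333  0.0619]
 [-0.0327 -0.0624]]
hole [0.5685 0.0281 0.006 ] web top c [0.5844 0.0577 0.052 ]
t 3.2 p [0.5838 0.0569 0.2005] yaw_y 1.08 zax [-0.0001 -0.     -1.    ] F [ 0.52 -0.04 -0.13] T [-0.   -0.18 -0.  ] w 59.7
turn deg [-0.01 -0.   -0.  ] shift mm [  0.47   0.64 180.48]
```

step_arm(
  deltas=[
    [0, 0, -0.2, 0.5, 0.7, 40, 60],
    [0, 0, -0.2, 0.5, 0.7, 85, 60],
    [0, 0, -0.2, 0.5, 0.7, 125, 60],
    [0, 0, -0.2, 0.5, 0.7, 155, 60],
    [0, 0, -0.2, 0.5, 0.7, 172, 60],
    [0, 0, -0.2, 0.5, 0.7, 181, 60],
    [0, 0, -0.2, 0.5, 0.7, 181, 60],
    [0, 0, -0.2, 0.5, 0.7, 181, 60],
  ],
)

```text
time: 4.2
position: [0.5847, 0.0579, 0.0207]
tool_rot: [0.758, 3.047, 0.001]
ft_force: [0.1, 0.3, -0.8]
grip_width: 0.69
```

step_arm(
  deltas=[
    [0, 0, 0, 0, 0, 0, 20],
    [0, 0, 0, 0, 0, 0, 10],
    [0, 0, 0, 0, 0, 0, 5],
    [0, 0, 0, 0, 0, 0, 5],
    [0, 0, 0, 0, 0, 0, 5],
    [0, 0, 0, 0, 0, 0, 5],
    [0, 0, 0, 0, 0, 0, 5],
    [0, 0, 0, 0, 0, 0, 5],
  ],
  newtons=50,
)

```text
time: 5.2
position: [0.5837, 0.0577, 0.0195]
tool_rot: [-0.758, -3.049, 0.0]
ft_force: [0.1, -0.8, 0.4]
grip_width: 0.114
```

```bash
python3 - <<'E'
from h import *
plan((.584,.0577,.02),1.083)
E
```

```text
t 5.2 p [0.5837 0.0577 0.0195] yaw_y 1.0834 zax [-2.e-04 -1.e-04 -1.e+00] F [ 0.09 -0.83  0.37] T [ 0.02 -0.04  0.05] w 9.9
turn deg [-0.01 -0.01  0.02] shift mm [-0.26  0.2  -0.54]
```

Gripped at 9.9 mm, which matches the 10 mm web. Lift and carry.

step_arm(
  deltas=[
    [0, 0, 0, 0, 0, -15, 5],
    [0, 0, 0, 0, 0, -45, 5],
    [0, 0, 0, 0, 0, -85, 5],
    [0, 0, 0, 0, 0, -125, 5],
    [0, 0, 3, -8, -20, -155, 5],
    [0, 0, 8, -24, -60, -175, 5],
    [0, 0, 15, -42, -103, -180, 5],
    [0, 0, 22, -60, -147, -180, 5],
  ],
)

```text
time: 6.2
position: [0.5682, -0.1012, 0.2014]
tool_rot: [1.329, 2.844, 0.0]
ft_force: [0.2, -0.4, -2.0]
grip_width: 0.113
```

```bash
python3 - <<'E'
from h import *
plan((.5413,-.3631,.16),.118)
E
```

```text
t 6.2 p [ 0.5682 -0.1012  0.2014] yaw_y 0.6964 zax [ 2.4e-03 -9.0e-04 -1.0e+00] F [ 0.15 -0.39 -1.96] T [ 0.01 -0.23  0.04] w 9.9
turn deg [ 0.11  0.1  33.14] shift mm [-183.58 -188.62   41.52]
```

step_arm(
  deltas=[
    [0, 0, 7, -37, -38, 0, 5],
    [0, 0, 13, -70, -72, 0, 5],
    [0, 0, 19, -103, -106, 0, 5],
    [0, 0, 25, -135, -139, 5, 5],
    [0, 0, 30, -160, -165, 12, 5],
    [0, 0, 33.3, -177, -182, 22, 5],
    [0, 0, 33.3, -184, -189.6, 35, 5],
    [0, 0, 33.3, -184, -189.6, 40, 5],
  ],
)

```text
time: 7.2
position: [0.5409, -0.3621, 0.1577]
tool_rot: [-2.083, -2.348, -0.001]
ft_force: [-0.0, 0.8, -2.4]
grip_width: 0.112
```

step_arm(
  deltas=[
    [0, 0, 0, 0, 0, 20, 5],
    [0, 0, 0, 0, 0, 40, 5],
    [0, 0, 0, 0, 0, 55, 5],
    [0, 0, 0, 0, 0, 65, 5],
    [0, 0, 0, 0, 0, 72, 5],
    [0, 0, 0, 0, 0, 75, 5],
    [0, 0, 0, 0, 0, 75, 5],
    [0, 0, 0, 0, 0, 75, 5],
  ],
)

```text
time: 8.2
position: [0.5416, -0.3634, 0.0852]
tool_rot: [2.086, 2.348, 0.0]
ft_force: [0.9, -1.0, -2.3]
grip_width: 0.112
```

```bash
python3 - <<'E'
from h import *
import cv2,pickle
c=optics.get_calibration("wrist");pickle.dump(c,open("w3.pkl","wb"))
for n in("wrist","top","side"): 
    cv2.imwrite(f"pics/{n}3.png",optics.get_image(n)[...,::-1])
plan((.5413,-.3631,.08),.118)
a=cv2.imread("pics/top3.png"); cv2.imwrite("pics/t3c.png",cv2.resize(a[175:260,350:465],None,fx=6,fy=6,interpolation=cv2.INTER_CUBIC))
a=cv2.imread("pics/side3.png"); cv2.imwrite("pics/s3c.png",cv2.resize(a[240:380,250:380],None,fx=4,fy=4,interpolation=cv2.INTER_CUBIC))
E
```

```text
t 8.35 p [ 0.5414 -0.3633  0.0849] yaw_y 0.1181 zax [ 5.e-04 -5.e-04 -1.e+00] F [ 0.6  -0.17 -2.38] T [-0.01 -0.13 -0.01] w 9.8
turn deg [0.02 0.03 0.01] shift mm [ 0.21 -0.12  4.95]
```

View pics/wrist3.png

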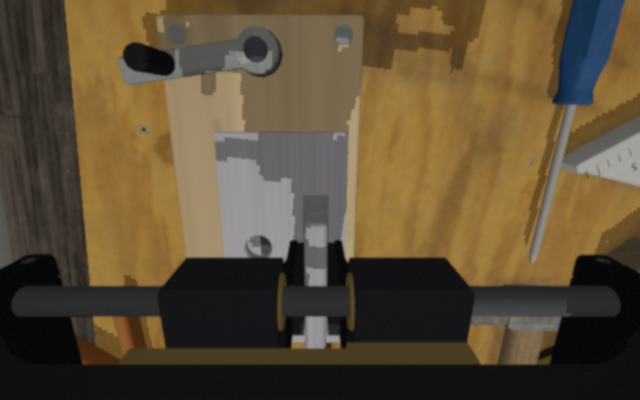

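View pics/t3c.png

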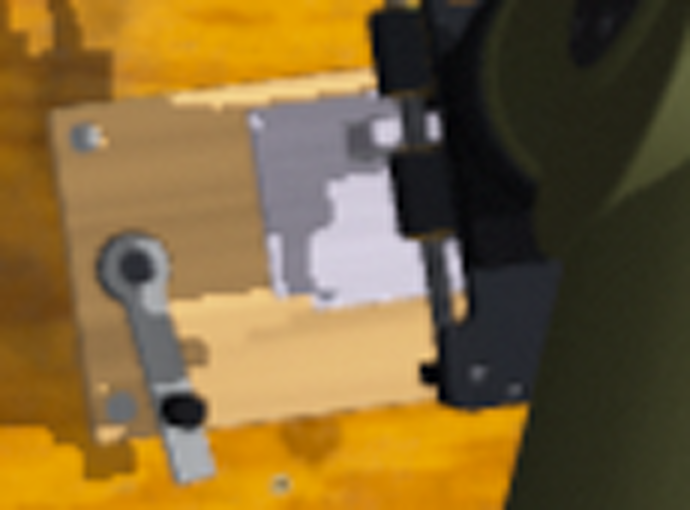

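View pics/s3c.png

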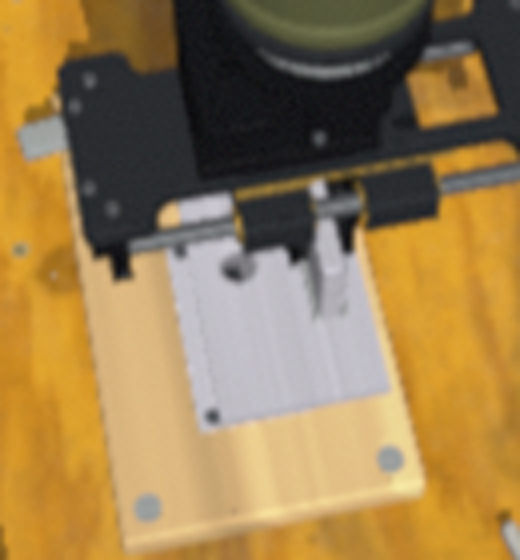

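The wrist view shows the hole at about (258,245) with something light inside it, possibly the pin. I'll enlarge it.

```bash
python3 - <<'E'
from h import *
import cv2,pickle
a=cv2.imread("pics/wrist3.png")
cv2.imwrite("pics/w3c.png",cv2.resize(a[225:265,235:285],None,fx=12,fy=12,interpolation=cv2.INTER_CUBIC))
a=cv2.imread("pics/side3.png"); cv2.imwrite("pics/s3d.png",cv2.resize(a[295:320,295:325],None,fx=16,fy=16,interpolation=cv2.INTER_CUBIC))
c=pickle.load(open("w3.pkl","rb"))
for z in(.034,): print("pin pred",(proj("",(.5085,-.367,z),c)-[235,225])*12)
print("hole pred",(proj("",(.5414-.0328,-.3633-.0039,.0849-.0195+.006),c)-[235,225])*12)
print((proj("side",(.5085,-.367,.034))-[295,295])*16,(proj("side",(.5414-.0328,-.3633-.0039,.0849-.0195+.006))-[295,295])*16)
E
```

```text
pin pred [358.09504303 -11.39856282]
hole pred [247.17952648 266.49058944]
[231.54744519 322.159791  ] [227.63693482 173.64517741]
```

View pics/w3c.png

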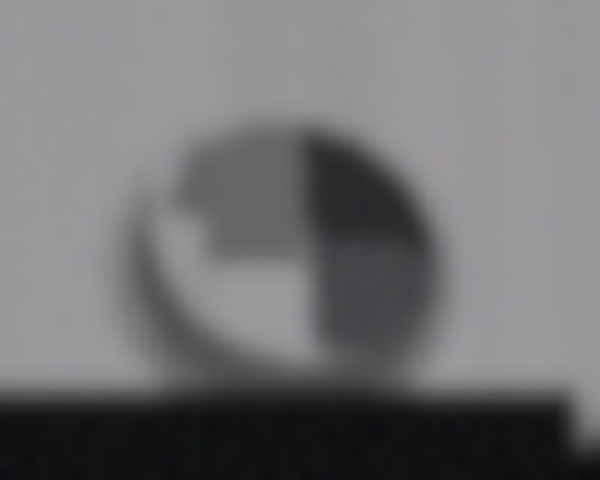

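View pics/s3d.png

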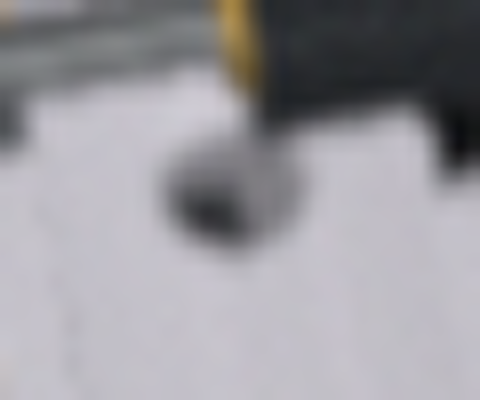

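Both the wrist and side cameras show the hole about 2 mm toward +x of where it should be. The bracket may be tilted in the grip, so I'll fit its pose from its features.

```bash
python3 - <<'E'
import cv2
a=cv2.imread("pics/wrist3.png")
cv2.imwrite("pics/w3e.png",cv2.resize(a[120:270,205:365],None,fx=5,fy=5,interpolation=cv2.INTER_CUBIC)[:600])
a=cv2.imread("pics/side3.png"); cv2.imwrite("pics/s3e.png",cv2.resize(a[285:355,285:355],None,fx=8,fy=8,interpolation=cv2.INTER_CUBIC))
E
```

```text
(no output)
```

View pics/w3e.png

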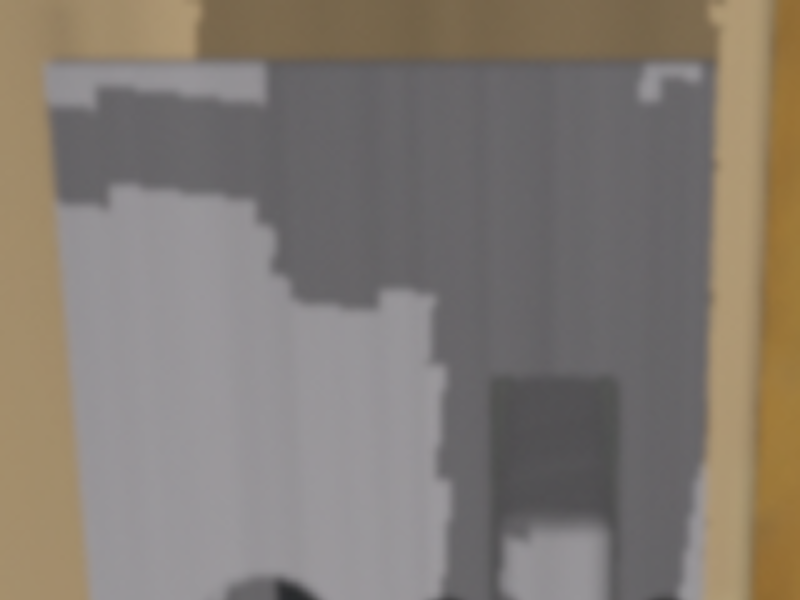

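View pics/s3e.png

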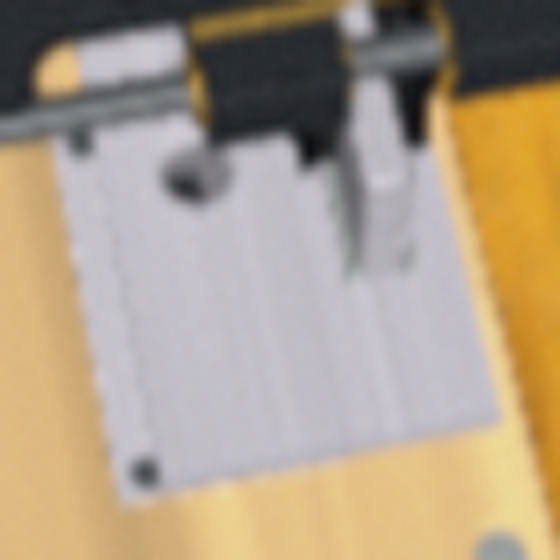

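```bash
cat > fitb.py <<'E'
from h import *
import pickle
from scipy.optimize import least_squares
c=pickle.load(open("w3.pkl","rb"))
px=lambda p,o,f:np.array([(p[0]+.5)/f-.5+o[0],(p[1]+.5)/f-.5+o[1]])
L=np.array([(-.02,.065,.006),(.05,.065,.006),(.028,.032,.006),(.038,.032,.006),(.028,.032,.052),(.038,.032,.052),(0,0,.006)])
P=np.array([px(p,(205,120),5) for p in[(45,62),(715,62),(490,378),(618,378),(503,525),(610,525)]]+[px((283,260),(235,225),12)])
o0=np.array([.5414-.0328,-.3633-.0039,.0849-.0195])
def f(v):
    R=Ro.from_euler("z",.118)*Ro.from_rotvec(v[3:])
    X=R.apply(L)+o0+Ro.from_euler("z",.118).apply(v[:3])
    return (np.array([proj("",x,c) for x in X])-P).ravel()
print(f(np.zeros(6)).reshape(-1,2).round(1))
r=least_squares(f,np.zeros(6),x_scale=[.001]*3+[.01]*3); print(r.x.round(4),r.fun.reshape(-1,2).round(1))
r=least_squares(lambda q:f(np.r_[q,0,0,0]),np.zeros(3),x_scale=.001);print("notilt",r.x.round(4),r.fun.reshape(-1,2).round(1))
E
python3 fitb.py
```

```text
[[-3.   0.5]
 [-2.4  0.6]
 [ 1.  -1.4]
 [-6.4 -1.4]
 [-5.4 -1.6]
 [-2.8 -1.6]
 [-2.5  1. ]]
[ 0.0013  0.0001 -0.0001  0.0119  0.0034 -0.0044] [[-0.3  0.4]
 [ 0.8  1. ]
 [ 3.7 -1.2]
 [-3.7 -1.1]
 [-1.4 -0. ]
 [ 1.2  0.1]
 [-0.2  0.9]]
notilt [ 0.0016 -0.      0.001 ] [[-0.5  0.8]
 [ 0.9  0.9]
 [ 3.8 -0.9]
 [-3.5 -0.9]
 [-1.6 -0.6]
 [ 1.1 -0.6]
 [-0.   1.8]]
```

```bash
python3 - <<'E'
from h import *
import pickle
np.set_printoptions(precision=4,suppress=True)
c1=pickle.load(open("w1.pkl","rb"));c3=pickle.load(open("w3.pkl","rb"))
W=lambda p,z:crop("w",p,(330,138),7,z,c1)
V=lambda p,z:crop("w",p,(235,225),12,z,c3)
u=np.array([np.cos(.118),np.sin(.118),0])
l,r=W((174,250),.018),W((238,250),.018)
l2,r2=W((167,400),.018),W((230,400),.018)
print("slot w",(r-l)@u,(r2-l2)@u)
e=V((312,310),.018);e2=V((303,180),.018);h=V((283,260),.0714)
print("edge-hole along x", (e-h)@u,(e2-h)@u, e,h)
F=lambda p,z:crop("top",p,(350,175),7,z)
for z in (.018,.012): print((F((480,243),z)-F((487,290),z))@u)
E
```

```text
slot w 0.011888443295685955 0.01193167789291558
edge-hole along x -0.008325517512827365 -0.008462990040708832 [ 0.505  -0.3948  0.018 ] [ 0.51   -0.3664  0.0714]
0.015601822635912725
0.015690945191901978
```

The relative views (slot edge seen through the hole, and the side camera) both put the pin about 2.2 mm toward -x of the hole. I'll shift and go down to just above the pin top.

step_arm(
  deltas=[
    [0, 0, 0, 0.5, -2.2, 8, 5],
    [0, 0, 0, 0.5, -2.2, 15, 5],
    [0, 0, 0, 0.5, -2.2, 21, 5],
    [0, 0, 0, 0.5, -2.2, 25, 5],
    [0, 0, 0, 0.5, -2.2, 27, 5],
    [0, 0, 0, 0.5, -2.2, 28.5, 5],
    [0, 0, 0, 0.5, -2.2, 28.5, 5],
    [0, 0, 0, 0.5, -2.2, 28.5, 5],
  ],
)

```text
time: 9.35
position: [0.5391, -0.363, 0.0563]
tool_rot: [2.086, 2.348, -0.0]
ft_force: [0.4, -0.1, -1.5]
grip_width: 0.113
```

```bash
python3 - <<'E'
from h import *
import cv2,pickle
c=optics.get_calibration("wrist");pickle.dump(c,open("w4.pkl","wb"))
for n in("wrist","side"): 
    cv2.imwrite(f"pics/{n}4.png",optics.get_image(n)[...,::-1])
plan((.5413,-.3631,.08),.118)
a=cv2.imread("pics/wrist4.png"); cv2.imwrite("pics/w4c.png",cv2.resize(a[225:265,235:285],None,fx=12,fy=12,interpolation=cv2.INTER_CUBIC))
a=cv2.imread("pics/side4.png"); cv2.imwrite("pics/s4c.png",cv2.resize(a[295:330,290:330],None,fx=14,fy=14,interpolation=cv2.INTER_CUBIC))
E
```

```text
t 9.45 p [ 0.5392 -0.363   0.0563] yaw_y 0.1182 zax [ 3.e-04 -3.e-04 -1.e+00] F [ 0.15 -1.15 -1.66] T [-0.   -0.12  0.03] w 9.5
turn deg [0.01 0.02 0.01] shift mm [ -0.38   2.12 -23.7 ]
```

View pics/w4c.png

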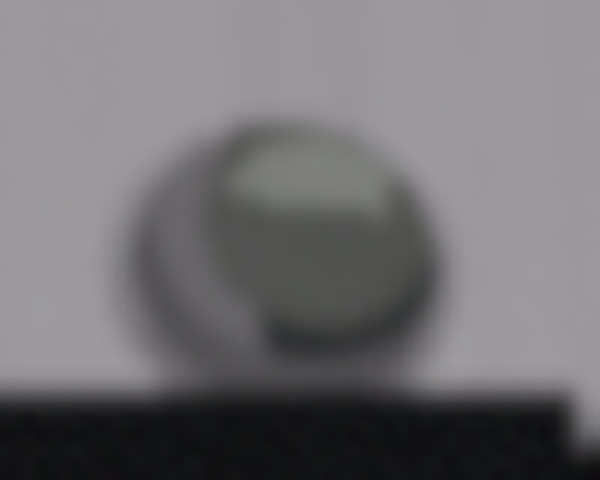

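View pics/s4c.png

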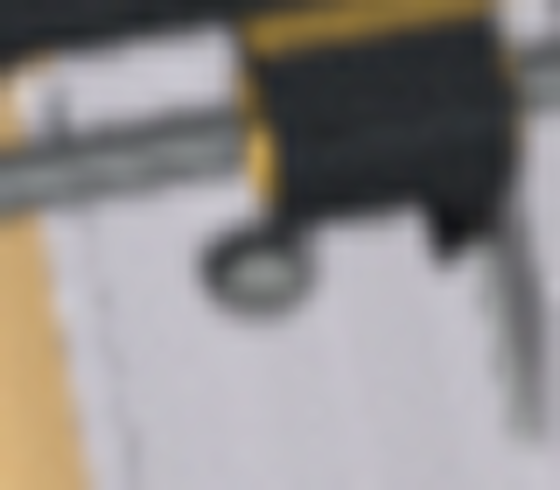

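```bash
python3 - <<'E'
from h import *
import pickle
np.set_printoptions(precision=2,suppress=True)
c=pickle.load(open("w4.pkl","rb"))
R=Ro.from_euler("z",-.118)
h=crop("w",(284,260),(235,225),12,.0428,c);
for q in[(318,240),(310,245)]:
    print("wrist pin-hole mm (fixture axes)",1e3*R.apply(crop("w",q,(235,225),12,.034,c)-h))
H=crop("side",(257,262),(290,295),14,.0428)
for q in[(265,270)]:print("side",1e3*R.apply(crop("side",q,(290,295),14,.034)-H))
d=c["K"][0,0]; print("pin dia px*12 pred",12*np.linalg.norm(proj("",(.5065+.006,-.367,.034),c)-proj("",(.5065-.006,-.367,.034),c)),"hole",12*np.linalg.norm(proj("",(.5065+.0075,-.367,.0428),c)-proj("",(.5065-.0075,-.367,.0428),c)))
E
```

```text
wrist pin-hole mm (fixture axes) [ 0.12 -2.89 -8.8 ]
wrist pin-hole mm (fixture axes) [-0.3  -3.16 -8.8 ]
side [ 1.4  2.7 -8.8]
pin dia px*12 pred 240.32597639133093 hole 313.65167548725293
```

```bash
python3 - <<'E'
from h import *
import pickle,cv2
c=pickle.load(open("w4.pkl","rb"))
Rz=Ro.from_euler("z",.118)
t=np.linspace(0,2*np.pi,60)
def circ(n,ctr,r,cal=None): return np.array([proj(n,ctr+Rz.apply([r*np.cos(a),r*np.sin(a),0]),cal) for a in t])
h=np.array([.5392-.0328,-.363-.0039,0])
def ov(n,img,off,f,obs,name,cal,dx,dy):
    a=cv2.imread(img)[off[1]:off[1]+off[3],off[0]:off[0]+off[2]]; a=cv2.resize(a,None,fx=f,fy=f,interpolation=cv2.INTER_CUBIC)
    top=h+[0,0,.0428]; b=(np.array(obs)+.5)/f-.5+off[:2]-proj(n,top,cal); print(n,"bias px",b.round(2))
    for ctr,r,col in((top,.0075,(0,255,0)),(h+[0,0,.0368],.0075,(255,0,0)),(h+[0,0,.034]+Rz.apply([dx,dy,0]),.006,(0,0,255)),(h+[0,0,.034]+Rz.apply([dx,dy,0]),.0052,(0,0,255))):
        q=((circ(n,ctr,r,cal)+b-off[:2]+.5)*f-.5).round().astype(np.int32); cv2.polylines(a,[q],True,col,1)
    return a
for k,(dx,dy) in enumerate([(0,0),(0,-.0015),(0,.0015)]):
    A=ov("wrist","pics/wrist4.png",(235,225,50,40),10,(284*10/12,260*10/12),"",c,dx,dy)
    S=ov("side","pics/side4.png",(297,303,20,20),20,((257/14+290-297)*20,(262/14+295-303)*20),"",None,dx,dy)
    (cv2.imwrite(f"pics/o4_{k}.png",A),cv2.imwrite(f"pics/os4_{k}.png",S))
import numpy as np
cv2.imwrite("pics/o4.png",np.vstack([cv2.resize(np.hstack([cv2.imread(f"pics/o4_{k}.png")[:,50:400] for k in range(3)]),None,fx=.75,fy=.75),cv2.resize(np.hstack([cv2.imread(f"pics/os4_{k}.png")[:,:350] for k in range(3)]),None,fx=.75,fy=.75)]))
E
```

```text
wrist bias px [ 2.25 -1.37]
side bias px [-0.3   0.21]
wrist bias px [ 2.25 -1.37]
side bias px [-0.3   0.21]
wrist bias px [ 2.25 -1.37]
side bias px [-0.3   0.21]
```

View pics/o4.png

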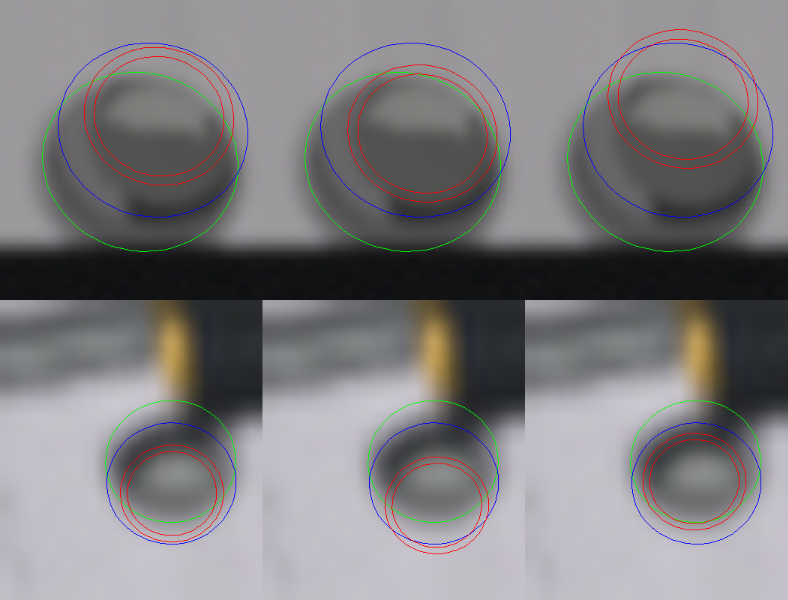

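Wrist overlay suggests the pin is about -1.2 mm in y and +0.3 mm in x from the hole; the side view says about -0.4 in y. I'll correct by -0.8 in y and +0.3 in x, then feel downward.

step_arm(
  deltas=[
    [0, 0, 0, -0.8, 0.3, 0, 5],
    [0, 0, 0, -0.8, 0.3, 0, 5],
    [0, 0, 0, -0.8, 0.3, 0.8, 5],
    [0, 0, 0, -0.8, 0.3, 1.6, 5],
    [0, 0, 0, -0.8, 0.3, 2.4, 5],
    [0, 0, 0, -0.8, 0.3, 3.2, 5],
    [0, 0, 0, -0.8, 0.3, 4, 5],
    [0, 0, 0, -0.8, 0.3, 4, 5],
  ],
)

```text
time: 10.45
position: [0.5394, -0.3636, 0.052]
tool_rot: [-2.086, -2.349, 0.0]
ft_force: [0.1, -0.4, -1.0]
grip_width: 0.113
```

```bash
python3 - <<'E'
from h import *
plan((.5395,-.3638,.0523),.118)
E
```

```text
t 10.45 p [ 0.5394 -0.3636  0.052 ] yaw_y 0.1182 zax [-2.e-04  0.e+00 -1.e+00] F [ 0.14 -0.39 -1.01] T [-0.01 -0.16 -0.02] w 9.8
turn deg [-0.01 -0.    0.01] shift mm [-0.2   0.12 -0.35]
```

The underside is 1.5 mm below the pin top with no force, so the pin is in. Continue down gently.

step_arm(
  deltas=[
    [0, 0, 0, 0, 0, 0.5, 5],
    [0, 0, 0, 0, 0, 1.2, 5],
    [0, 0, 0, 0, 0, 2, 5],
    [0, 0, 0, 0, 0, 3, 5],
    [0, 0, 0, 0, 0, 4, 5],
    [0, 0, 0, 0, 0, 5, 5],
    [0, 0, 0, 0, 0, 5, 5],
    [0, 0, 0, 0, 0, 5, 5],
  ],
)

```text
time: 11.45
position: [0.5395, -0.3637, 0.0471]
tool_rot: [2.086, 2.349, -0.0]
ft_force: [0.2, -0.2, -1.2]
grip_width: 0.112
```

```bash
python3 - <<'E'
from h import *
plan((.5395,-.3638,.0523),.118)
E
```

```text
t 11.45 p [ 0.5395 -0.3637  0.0471] yaw_y 0.1182 zax [ 0.e+00 -1.e-04 -1.e+00] F [ 0.17 -0.19 -1.18] T [-0.   -0.13 -0.04] w 9.8
turn deg [0.   0.01 0.01] shift mm [-0.14  0.02 -5.21]
```

Underside is at about 27.6 mm; 9.6 mm to go. Stop just above the board, then feel.

step_arm(
  deltas=[
    [0, 0, 0, 0, 0, 1.5, 5],
    [0, 0, 0, 0, 0, 3, 5],
    [0, 0, 0, 0, 0, 4.5, 5],
    [0, 0, 0, 0, 0, 6, 5],
    [0, 0, 0, 0, 0, 7, 5],
    [0, 0, 0, 0, 0, 8, 5],
    [0, 0, 0, 0, 0, 8.5, 5],
    [0, 0, 0, 0, 0, 8.5, 5],
  ],
)

```text
time: 12.45
position: [0.5394, -0.3637, 0.0385]
tool_rot: [2.086, 2.349, -0.0]
ft_force: [-0.5, -0.7, -1.6]
grip_width: 0.105
```

step_arm(
  deltas=[
    [0, 0, 0, 0, 0, 0.2, 5],
    [0, 0, 0, 0, 0, 0.4, 5],
    [0, 0, 0, 0, 0, 0.6, 5],
    [0, 0, 0, 0, 0, 0.8, 5],
    [0, 0, 0, 0, 0, 1, 5],
    [0, 0, 0, 0, 0, 1.0, 5],
    [0, 0, 0, 0, 0, 1.0, 5],
    [0, 0, 0, 0, 0, 1.0, 5],
  ],
)

```text
time: 13.45
position: [0.5394, -0.3637, 0.0376]
tool_rot: [2.086, 2.349, -0.0]
ft_force: [0.3, 0.3, -1.1]
grip_width: 0.114
```

```bash
python3 - <<'E'
from h import *
plan((.5395,-.3638,.0375),.118)
E
```

```text
t 13.45 p [ 0.5394 -0.3637  0.0376] yaw_y 0.1182 zax [-0.e+00 -1.e-04 -1.e+00] F [ 0.32  0.28 -1.07] T [ 0.01 -0.1   0.01] w 9.9
turn deg [-0.    0.01  0.01] shift mm [-0.12  0.08  0.05]
```

step_arm(
  deltas=[
    [0, 0, 0, 0, 0, 0.1, 5],
    [0, 0, 0, 0, 0, 0.2, 5],
    [0, 0, 0, 0, 0, 0.3, 5],
    [0, 0, 0, 0, 0, 0.4, 5],
    [0, 0, 0, 0, 0, 0.4, 5],
    [0, 0, 0, 0, 0, 0.4, 5],
    [0, 0, 0, 0, 0, 0.4, 5],
    [0, 0, 0, 0, 0, 0.4, 5],
  ],
)

```text
time: 14.45
position: [0.5394, -0.3637, 0.0375]
tool_rot: [2.086, 2.349, -0.0]
ft_force: [-3.2, 1.7, 4.4]
grip_width: 0.103
```

```bash
python3 - <<'E'
from h import *
plan((.5395,-.3638,.0375),.118)
E
```

```text
t 14.45 p [ 0.5394 -0.3637  0.0375] yaw_y 0.1182 zax [-0.e+00 -2.e-04 -1.e+00] F [-3.23  1.73  4.38] T [0.28 0.37 0.04] w 9.0
turn deg [-0.    0.01  0.01] shift mm [-0.12  0.06 -0.03]
```

Contact at about 5 N with z exactly at the home height (18 + 19.5 mm). Release and check.

step_arm(
  deltas=[
    [0, 0, 0, 0, 0, 0, 15],
    [0, 0, 0, 0, 0, 0, 25],
    [0, 0, 0, 0, 0, 0, 35],
    [0, 0, 0, 0, 0, 0, 35],
    [0, 0, 0, 0, 0, 0, 35],
    [0, 0, 0, 0, 0, -10, 35],
    [0, 0, 0, 0, 0, -40, 35],
    [0, 0, 0, 0, 0, -90, 35],
  ],
)

```text
time: 15.45
position: [0.5383, -0.363, 0.1269]
tool_rot: [-2.084, -2.346, 0.001]
ft_force: [0.5, -0.1, 0.5]
grip_width: 0.4
```

```bash
python3 - <<'E'
from h import *
plan((.5395,-.3638,.15),.118)
E
```

```text
t 15.45 p [ 0.5383 -0.363   0.1269] yaw_y 0.1183 zax [-0.0028  0.002  -1.    ] F [ 0.53 -0.15  0.53] T [-0.09 -0.17 -0.03] w 34.8
turn deg [-0.15 -0.13  0.02] shift mm [ -0.86   1.09 -23.09]
```

Released cleanly. Move above the knob, jaws across the bar, and check the seat with pictures.

step_arm(
  deltas=[
    [0, 0, 6, 0, 0, -20, 40],
    [0, 0, 16, 10, -8, -40, 40],
    [0, 0, 27, 30, -25, -40, 40],
    [0, 0, 38, 50, -42, -40, 40],
    [0, 0, 49, 70, -58, -40, 40],
    [0, 0, 60, 88, -73, -40, 40],
    [0, 0, 71, 98, -82, -40, 40],
    [0, 0, 81, 103, -85.5, -40, 40],
  ],
  newtons=20,
)

```text
time: 16.45
position: [0.4421, -0.2709, 0.1682]
tool_rot: [3.11, 0.437, 0.001]
ft_force: [0.2, -0.1, -0.7]
grip_width: 0.456
```

```bash
python3 - <<'E'
from h import *
import cv2,pickle
c=optics.get_calibration("wrist");pickle.dump(c,open("w5.pkl","wb"))
for n in("wrist","side","top"): 
    cv2.imwrite(f"pics/{n}5.png",optics.get_image(n)[...,::-1])
plan((.4425,-.2715,.042),-1.32)
a=cv2.imread("pics/side5.png"); cv2.imwrite("pics/s5c.png",cv2.resize(a[240:380,240:370],None,fx=4,fy=4,interpolation=cv2.INTER_CUBIC))
a=cv2.imread("pics/top5.png"); cv2.imwrite("pics/t5c.png",cv2.resize(a[175:260,350:465],None,fx=6,fy=6,interpolation=cv2.INTER_CUBIC))
E
```

```text
t 16.6 p [ 0.4426 -0.2714  0.168 ] yaw_y -1.2824 zax [ 0.001  -0.0011 -1.    ] F [ 0.35 -0.18 -0.33] T [ 0.01 -0.03 -0.06] w 40.2
turn deg [ 0.07 -0.04  2.15] shift mm [-2.30e-01 -1.00e-01  1.26e+02]
```

View pics/wrist5.png

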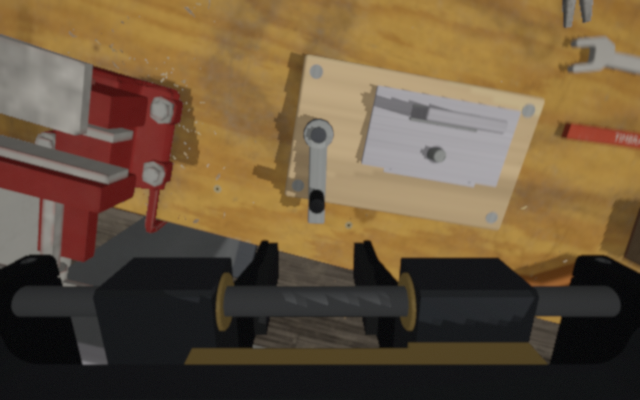

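View pics/s5c.png

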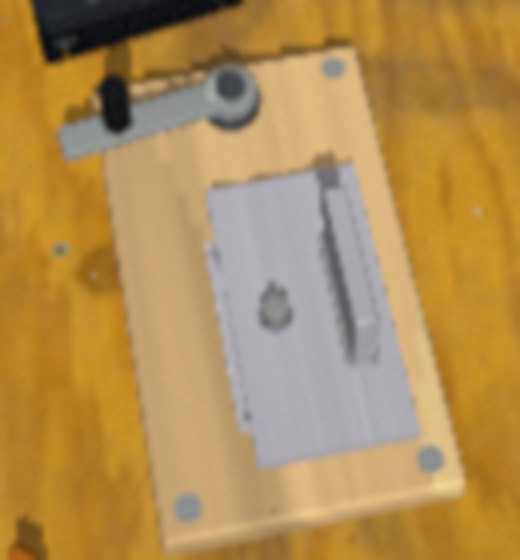

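View pics/t5c.png

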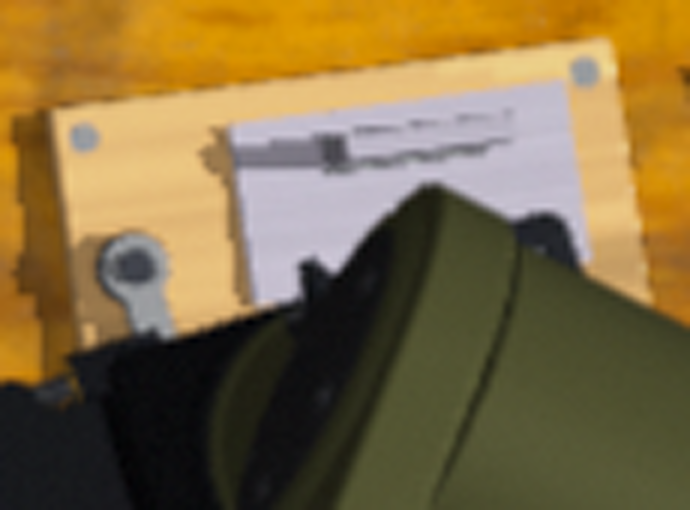

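The pictures show the bracket flat with the pin up through its hole and the web on the far side. The bar is in line with the wrist image's vertical, pivot at (318,133) and knob at (316,200).

```bash
python3 - <<'E'
from h import *
import pickle,cv2
c=pickle.load(open("w5.pkl","rb"))
p=ray("",(318,133),.037,c); e=ray("",(316,221),.035,c); print(p,e,np.linalg.norm((e-p)[:2]))
a=np.arctan2(*(e-p)[1::-1]); print("dir",a,"q",a+np.pi-.118); 
for P in (p,np.array([.4948,-.2575,0])): print("knob",P[:2]+.055*np.array([np.cos(a),np.sin(a)]))
for k in (p[:2],[.4948,-.2575]): print(proj("",(*(np.array(k)+.055*np.array([np.cos(a),np.sin(a)])),.069),c))
a=cv2.imread("pics/wrist5.png");cv2.imwrite("pics/w5c.png",cv2.resize(a[105:235,270:370],None,fx=4.5,fy=4.5,interpolation=cv2.INTER_CUBIC))
E
```

```text
[ 0.49690447 -0.25820703  0.037     ] [ 0.41779369 -0.27916874  0.035     ] 0.08184075092704535
dir -2.8825781903308583 q 0.14101446325893485
knob [ 0.44373911 -0.27229407]
knob [ 0.44163464 -0.27158704]
[316.82533734 204.43367684]
[315.29527079 206.55127321]
```

View pics/w5c.png

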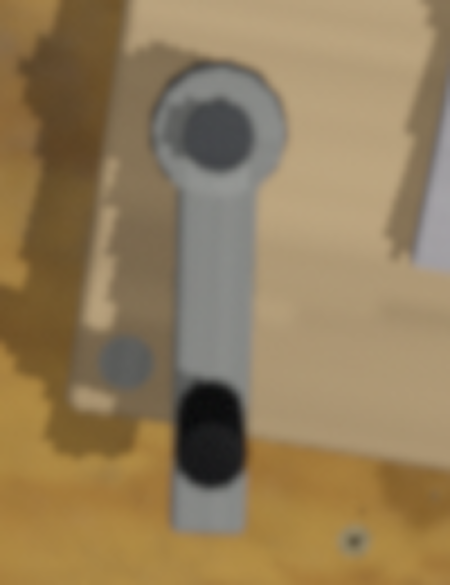

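step_arm(
  deltas=[
    [0, 0, 1, 0, 0, 40, 40],
    [0, 0, 1, 0, 0, 75, 40],
    [0, 0, 1, 0, 0, 100, 40],
    [0, 0, 1, 0, 0, 117, 40],
    [0, 0, 1, 0, 0, 125, 40],
    [0, 0, 1, 0, 0, 125, 30],
    [0, 0, 1, 0, 0, 125, 20],
    [0, 0, 1, 0, 0, 125, 20],
  ],
)

```text
time: 17.6
position: [0.4429, -0.2719, 0.043]
tool_rot: [3.112, 0.419, 0.002]
ft_force: [0.3, 0.6, 0.7]
grip_width: 0.257
```

```bash
python3 - <<'E'
from h import *
plan((.4427,-.2718,.042),-1.313)
yaw=-1.308
# arc in tool frame relative to start (pivot P), start on circle
s=ctrl.get_state(); R=Ro.from_rotvec(s["tool_rot"]); P=np.array([.4957,-.2577]); k=s["position"][:2]-P; print("r",np.linalg.norm(k))
k=k/np.linalg.norm(k)*.055
for d in range(0,88,6):
    r=np.radians(d); v=np.array([np.cos(r)*k[0]-np.sin(r)*k[1],np.sin(r)*k[0]+np.cos(r)*k[1]])-k
    print(d,(R.inv().apply([*v,0])*1e3).round(1))
E
```

```text
t 17.6 p [ 0.4429 -0.2719  0.043 ] yaw_y -1.3034 zax [ 0.0013 -0.0011 -1.    ] F [0.31 0.6  0.74] T [-0.   -0.02 -0.  ] w 22.3
turn deg [ 0.08 -0.06  0.55] shift mm [-0.22 -0.11  1.02]
r 0.054627376186368135
0 [0. 0. 0.]
6 [0.3 5.8 0. ]
12 [ 1.1 11.4  0. ]
18 [ 2.6 17.   0. ]
24 [ 4.6 22.4  0. ]
30 [ 7.2 27.5  0. ]
36 [10.3 32.4  0.1]
42 [13.9 36.9  0.1]
48 [18.  41.   0.1]
54 [22.4 44.6  0.1]
60 [27.2 47.8  0.1]
66 [32.4 50.4  0.1]
72 [37.7 52.5  0.1]
78 [43.3 54.   0.1]
84 [49.  55.   0.1]
```

step_arm(
  deltas=[
    [0, 0, -6, 0.3, 5.8, 0, 20],
    [0, 0, -12, 1.1, 11.4, 0, 20],
    [0, 0, -18, 2.6, 17, 0, 20],
    [0, 0, -24, 4.6, 22.4, 0, 20],
    [0, 0, -30, 7.2, 27.5, 0, 20],
    [0, 0, -36, 10.3, 32.4, 0, 20],
    [0, 0, -42, 13.9, 36.9, 0, 20],
    [0, 0, -48, 18, 41, 0, 20],
  ],
)

```text
time: 18.6
position: [0.4705, -0.3062, 0.0426]
tool_rot: [-2.671, -1.653, 0.0]
ft_force: [-1.3, 0.2, 0.9]
grip_width: 0.229
```

```bash
python3 - <<'E'
from h import *
plan((.4427,-.2718,.042),-1.313+.838)
for d in range(4,50,4): print(d,(55*np.array([1-np.cos(np.radians(d)),np.sin(np.radians(d))])).round(1))
E
```

```text
t 18.6 p [ 0.4705 -0.3062  0.0426] yaw_y -0.4622 zax [-4.e-04 -0.e+00 -1.e+00] F [-1.33  0.24  0.88] T [0.24 0.17 0.03] w 19.9
turn deg [-0.02  0.01  0.73] shift mm [ 18.37 -40.27   0.61]
4 [0.1 3.8]
8 [0.5 7.7]
12 [ 1.2 11.4]
16 [ 2.1 15.2]
20 [ 3.3 18.8]
24 [ 4.8 22.4]
28 [ 6.4 25.8]
32 [ 8.4 29.1]
36 [10.5 32.3]
40 [12.9 35.4]
44 [15.4 38.2]
48 [18.2 40.9]
```

step_arm(
  deltas=[
    [0, 0, -4, 0.1, 3.8, 0, 20],
    [0, 0, -8, 0.5, 7.7, 0, 20],
    [0, 0, -12, 1.2, 11.4, 0, 20],
    [0, 0, -16, 2.1, 15.2, 0, 20],
    [0, 0, -20, 3.3, 18.8, 0, 20],
    [0, 0, -24, 4.8, 22.4, 0, 20],
    [0, 0, -28, 6.4, 25.8, 0, 20],
    [0, 0, -31, 8, 28.3, 0, 20],
  ],
)

```text
time: 19.6
position: [0.4992, -0.3119, 0.0425]
tool_rot: [-2.134, -2.305, 0.001]
ft_force: [-1.5, -0.6, 0.1]
grip_width: 0.232
```

```bash
python3 - <<'E'
from h import *
plan((.5015,-.3121,.042),.118)
E
```

```text
t 19.6 p [ 0.4992 -0.3119  0.0425] yaw_y 0.0771 zax [-7.e-04 -2.e-04 -1.e+00] F [-1.48 -0.65  0.13] T [ 0.05  0.21 -0.01] w 20.2
turn deg [-0.04  0.01 -2.35] shift mm [-0.36  2.32  0.46]
```

step_arm(
  deltas=[
    [0, 0, -1, 0.1, 0.7, 0, 20],
    [0, 0, -2, 0.1, 1.4, 0, 20],
    [0, 0, -2, 0.2, 2.1, 0, 20],
    [0, 0, -2, 0.2, 2.8, 0, 20],
    [0, 0, -2, 0.3, 3.5, 0, 20],
    [0, 0, -2, 0.3, 4, 0, 20],
    [0, 0, -2, 0.3, 4.5, 0, 20],
    [0, 0, -2, 0.3, 4.5, 0, 20],
  ],
)

```text
time: 20.6
position: [0.5034, -0.3115, 0.0421]
tool_rot: [-2.096, -2.34, 0.001]
ft_force: [-2.9, -0.3, 1.6]
grip_width: 0.226
```

```bash
python3 - <<'E'
from h import *
plan((.5045,-.3118,.042),.118)
E
```

```text
t 20.6 p [ 0.5034 -0.3115  0.0421] yaw_y 0.1098 zax [-8.e-04 -3.e-04 -1.e+00] F [-2.85 -0.28  1.65] T [-0.31  0.48  0.03] w 19.7
turn deg [-0.05  0.01 -0.47] shift mm [-0.41  1.02  0.1 ]
```

step_arm(
  deltas=[
    [0, 0, 0, 0, 0.4, 0, 20],
    [0, 0, 0, 0, 0.8, 0, 20],
    [0, 0, 0, 0, 1.2, 0, 20],
    [0, 0, 0, 0, 1.5, 0, 20],
    [0, 0, 0, 0, 1.5, 0, 20],
    [0, 0, 0, 0, 1.5, 0, 20],
    [0, 0, 0, 0, 1.5, 0, 20],
    [0, 0, 0, 0, 1.5, 0, 20],
  ],
)

```text
time: 21.6
position: [0.5036, -0.3115, 0.042]
tool_rot: [-2.095, -2.338, 0.004]
ft_force: [-7.1, -0.9, 3.8]
grip_width: 0.232
```

```bash
python3 - <<'E'
from h import *
plan((.5045,-.3118,.042),.118)
E
```

```text
t 21.6 p [ 0.5036 -0.3115  0.042 ] yaw_y 0.1094 zax [-3.5e-03 -1.0e-04 -1.0e+00] F [-7.09 -0.89  3.77] T [-0.28  1.43 -0.02] w 20.1
turn deg [-0.2  -0.02 -0.49] shift mm [-0.45  0.88 -0.02]
```

The bar stalled with force climbing to 7 N, so it is at the end stop. Back off and lift away.

step_arm(
  deltas=[
    [0, 0, 0, 0, -1.5, 0, 24],
    [0, 0, 0, 0, -3, 0, 26],
    [0, 0, 0, 0, -4, 0, 28],
    [0, 0, 0, 0, -4, 0, 28],
    [0, 0, 0, 0, -4, -15, 28],
    [0, 0, 0, 0, -4, -45, 28],
    [0, 0, 0, 0, -4, -90, 28],
    [0, 0, 0, 0, -4, -135, 28],
  ],
)

```text
time: 22.6
position: [0.5017, -0.3112, 0.1796]
tool_rot: [2.095, 2.34, 0.0]
ft_force: [-0.1, 0.3, 0.1]
grip_width: 0.323
```

step_arm(
  deltas=[
    [0, 0, 0, 20, -20, -20, 28],
    [0, 0, 0, 60, -50, -40, 28],
    [0, 0, 0, 110, -60, -40, 28],
    [0, 0, 0, 165, -60, -40, 28],
    [0, 0, 0, 200, -60, -40, 28],
    [0, 0, 0, 200, -60, -40, 28],
    [0, 0, 0, 200, -60, -40, 28],
    [0, 0, 0, 200, -60, -40, 28],
  ],
)

```text
time: 23.6
position: [0.4199, -0.1203, 0.2173]
tool_rot: [2.098, 2.339, 0.0]
ft_force: [0.5, -0.6, -0.2]
grip_width: 0.322
```

```bash
python3 - <<'E'
from h import *
import cv2
for n in("side","top"): 
    cv2.imwrite(f"pics/{n}6.png",optics.get_image(n)[...,::-1])
plan((.5045,-.3118,.042),.118)
a=cv2.imread("pics/side6.png"); cv2.imwrite("pics/s6c.png",cv2.resize(a[240:380,240:370],None,fx=4,fy=4,interpolation=cv2.INTER_CUBIC))
a=cv2.imread("pics/top6.png"); cv2.imwrite("pics/t6c.png",cv2.resize(a[175:260,350:465],None,fx=6,fy=6,interpolation=cv2.INTER_CUBIC))
E
```

```text
t 23.7 p [ 0.4198 -0.1201  0.2171] yaw_y 0.1086 zax [-2.e-04  6.e-04 -1.e+00] F [ 0.11  0.74 -0.5 ] T [-0.02 -0.1   0.05] w 27.9
turn deg [-0.   -0.04 -0.54] shift mm [-199.89   63.47  174.93]
```

View pics/t6c.png

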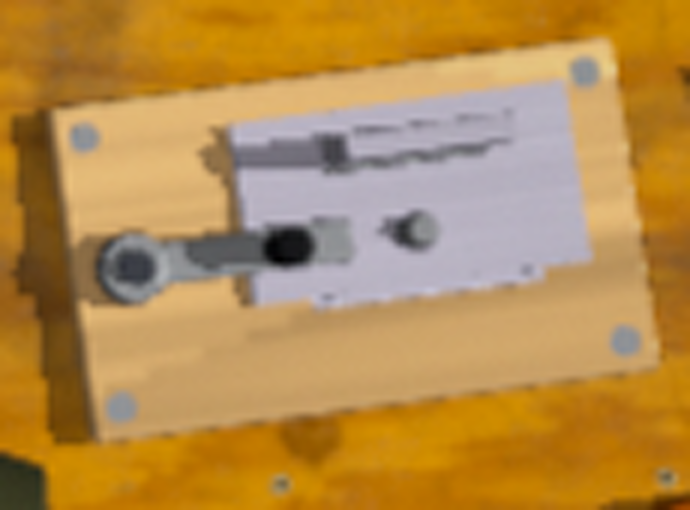

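View pics/s6c.png

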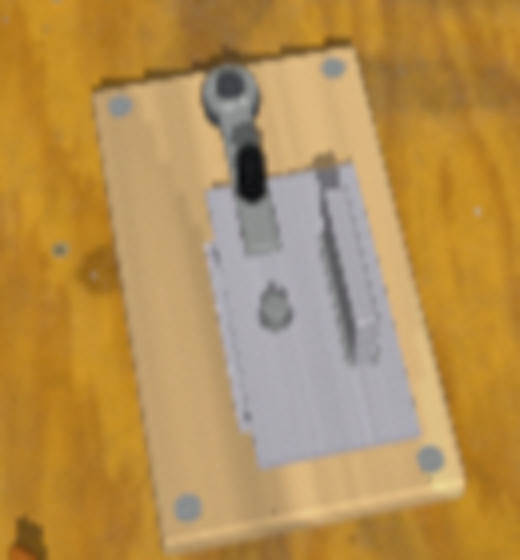

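Top view: the bar runs (135,265)→(352,241), parallel with the board's edge, and reaches over the plate. The bracket is square, with the pin in its hole. Hand in.

```bash
python3 -c "
from bench import ctrl
ctrl.close_job()"
```

```text
the job is handed in; nothing more can be done
```

The bracket is on the pin and flat on the board, the hold-down bar is turned to its end stop over the base plate, and the arm is clear. I handed the job in at about 23.7 s; no verdict is reported.

- **Seating:** I gripped the bracket by its web and carried it over the fixture. I aligned the hole using the pin seen through it, then felt downward. The plate touched at about 5 N with the tool at 37.5 mm, the expected home height. Readings were taken only at the end of each move, and none came near the 30 N limit.
- **Hold-down:** I pushed the knob round its arc with the fingers loosely around it. It stalled at the stop with about 7 N on the tool, and I backed off before lifting away.
- **Last checks:** the final top and side pictures show the pin up through the hole, the plate flat and square with the board, and the web on the far side. The bar is parallel to the board's long edge (about 1.56 rad by eye). The gripper is well away, with force readings at noise level.
- **What disagreed:** the cameras differed by about 2 mm on where the pin was, and for the pin's y offset from the hole they pointed opposite ways at first. I took a value between them, and the hole went over the pin on the first try with no measurable contact force.

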